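# Set a fragile railcar shell out on the spray stand

### The job

Slide the wooden box open, lift out the thin-walled railcar shell and lay it, roof up, on the sloping spray stand, flat on the slope and against its two stops, ready for priming; then let it go and slide the box fully shut again to keep dust out. The shell cracks easily: hold it with the lightest grip that carries it (the fingers must not press on it with more than 70 N in all), and set it down softly, without dropping it or pressing it down. Leave the tape, the paint bottle and the glue bottle where they are.

Things in the scene. Friction and masses are not known exactly. Their poses are not given: they have to be found in the camera images.
- lid (a joint): How far the sliding lid of the wooden box is open, in m: 0 = shut, 0.140 = fully open. The lid slides level, along the box's own -x (towards the robot), with about 1 to 2 N of friction, and stays where it is left. It starts shut or up to 30 mm open.
- lid_grip (a point): Middle of the wooden grip bar on the lid: 70 mm long (along y), 12 mm wide (along x), standing 22 mm high on the lid 16 mm from its far edge; this point is 11 mm above the lid's upper face. Moves with the lid; its axes are the box's.
- dust_box: Plywood box fixed to the table, outside 172 (x) x 202 (y) x 60 mm high, walls and floor 6 mm. Origin: centre of its underside, x away from the robot, y along the box, z up. Lid's upper face 58.5 mm above the table. The shell inside is seen only when the lid is open. The fully open lid still covers the near 26 mm of the inside and stands out 140 mm beyond the near wall.
- shell_mid (a point): Centre (half-way up) of the loose grey railcar shell, 130 mm long (its y), 38 mm wide (x), 40 mm high (z, up through the roof); side walls upright and flat to 30 mm. 0.06 to 0.13 kg. Stands on the box floor, length roughly along the box's y. Cracks if the fingers' forces, both added, pass 70 N, if pressed on stand or box with over 30 N, or if it falls or tips over 5 mm.
- slope: Sloping board of the fixed spray stand: 180 mm wide (y), 120 mm up the slope (x = -45 to +75 mm), inclined 35 degrees, lower edge to the robot. Origin on its upper face, 50 mm above the table; x up the slope, z square out of the face. A shell against the stops has its underside centred within 1 mm of the origin, its length along y.
- tape: Blue roll of masking tape lying flat beyond the work, 55 mm across, 18 mm high; bystander. Origin: centre of underside.
- paint_near: Small dropper bottle of paint, 25 mm across, 79 mm high, standing near the robot's right; bystander. Origin: centre of underside.
- glue: White glue bottle with a nozzle, 52 mm across, 130 mm high, standing at the left; bystander. Origin: centre of underside.
- stand: The fixed spray stand under the board; origin: centre of its underside, straight below the board's origin. The two stops on the board are wooden blocks 13 mm high, 22 mm wide, centred at y = -56 and +56 mm, at x = -30 to -20 mm of the board's frame; the 90 mm gap between them leaves room for a finger.

How it is judged:
By the outcome, as a careful person would: the job done as asked, in the order asked, and still so for the second after the job is handed in, with the robot touching nothing.
It also fails if it takes over 58 s, if anything falls off the work surface, if the arm or the gripper's body presses on something with over 40 N, if the wrist force passes 120 N, or if a joint passes its speed limit or range.

### The arm

A 6-joint arm with a two-finger parallel gripper is mounted at the origin on a cart in front of the work surface, level with it; the furniture and walls round the work are solid. World frame = base frame: x ahead of the robot, y to its left, z up, the work surface at z = 0. Lengths are in mm, angles in degrees, forces in N, time in s.
With the tool pointing down it reaches from about 300 to 850 mm from the base axis. Payload 4.2 kg.
Tool frame: the origin (TCP) lies on the centre line of the jaws, within the pads' length; the fingertips stand 14 mm ahead of it and the grasp point (between the pads) lies 5 mm behind it (env.finger_overhang is the z of the fingertips in the tool frame, in mm); z points along the fingers, y is the line along which they close (so a half turn about z gives the same grasp; the last joint's range is limited). The gripper opens to 91 mm and grips with 3 to 60 N. Pads are 32 mm wide; open, the fingers measure 118 mm over their backs; the gripper's body (76 mm by 178 mm) begins 60 mm behind the grasp point.
Start: joints at [67.953, 18.312, 89.639, -0, 72.044, -1.146], TCP at [205.141, 537.177, 227.976] pointing down, gripper open.
Joint ranges: [-177.97, 177.97], [-48.28, 115.42], [12.27, 149.76], [-77.06, 257.06], [2.81, 150.46], [-146.56, 146.56]. Speed limits (degrees/s): [147.25, 147.25, 180, 180, 180, 180].

### API

Orientations are given as [roll, pitch, yaw] about the fixed x, y, z axes, in that order (R = Rz(yaw) Ry(pitch) Rx(roll)).
In Python, from workcell import sensors, viewer, env gives the robot as it stands. The module is installed in compiled form; this text tells all that it offers.
- The arm moves only by the tool step_arm, never from a script. Its argument "plan" is one flat list of numbers, 6 for each row, row after row: the shift along the tool's x, y, z in cm, then the turn, a rotation vector about the tool's x, y, z in rad. In form: [x, y, z, wx, wy, wz, x, y, z, wx, wy, wz, ...]. A call has 1 to 5 rows; each row shifts and turns the commanded pose from where the row before left it, along the tool's axes as they then stand; what a row does not reach is not made up. A row lasts 1/12 s, in which the tool goes at most 41.7 mm and 7.16 degrees, less where a joint would pass 70% of its speed; a pose out of reach is approached as far as the arm can. A call is refused whole if a number of a shift passes 4.17 or a number of a turn 0.125, either way. A call with a gripper value outside its range is refused whole. "hand" is the finger opening in cm, from 0 to 9.12, set as the call begins (left out, the last holds). The fingers move at their own pace and stop on an object; "newtons" is the grip in N (left out, the last holds). Time passes only in rows, so rows that do not move let the fingers close. It gives the time, the measured TCP pose, the force, the opening and the grip force at its end, in the units of the state.
- sensors.state(): the state, without advancing time (a new reading comes with each control period).
- viewer.grab_frame(name): name is "scene" or "top" or "wrist"; returns a dict with "img" (480x640x3 uint8, red, green, blue), "fx", "fy", "cx", "cy" (pixels), "k1" (the pictures are not rectified: a ray, as slopes to the right and down, at radius r is drawn at 1 + k1 r^2 times it, then the intrinsics apply), "position" and "attitude" of the camera in the world. Camera axes: x right, y down, z forward; pixel columns grow to the right and rows downward; lengths in mm; the calibration is good to about 2 mm. A picture is of the moment at which its call begins. There is no depth.
- env.job_done(): hands the job in; it is judged then, once.
Trained networks look in a picture, given as the dict that the camera call returned (one of the last four; its "shot" number tells which), for a name from the list of things; names that differ only in an ending like _2 or _b are one class to them, and where a whole thing is asked for, a point or a joint stands for the part that bears it (a point fixed in the world has none). Each returns a list of dicts, best first, with "score" (0 to 1); they miss things now and then, are a little off and sometimes report something else, mostly with a low value. They report only what shows in the picture. A call takes as long as a camera call.
- viewer.boxes_of(name, picture): "location" ([column, row] in pixels, amid what is visible of it).
- viewer.pinpoint(name, picture): "location" ([column, row] in pixels: a listed point, or the origin of a listed thing).
The state is a dict: "time_s": time; "qpos": joint angles; "qvel": joint speeds; "effort": joint torques, N m; "ee_pos": TCP position; "ee_rot": TCP orientation; "force": force on the tool from outside, world axes, zero at the start; "torque": the same for the moment, N m; "gripper_width": finger opening in mm; "gripper_force": force on a finger pad.
Only numpy, scipy, OpenCV 4.12 (cv2) and the standard library are available. Lean on these libraries where they do the work, as an engineer would, in place of code of your own. Each camera call takes 0.05 s, during which the arm holds its last target. There are 200 camera calls.

## Working session

There is one attempt and no reset: what is moved stays moved. The work goes in short steps, Python scripts to look and compute and a tool call to move; the robot and the scene stay as the last step left them, time stands still between calls to the robot, and variables do not carry over. Pictures are saved under pics/ and viewed, at most 10 in all, crops included, and the job is handed in when it is done.

Besides the shell and the picture viewer there is one more tool, called after "Emit:" as name(argument=value, ...) on one line, values as JSON. step_arm: Moves the arm, as the interface text tells. Its arguments: {"type":"object","properties":{"plan":{"type":"array","items":{"type":"number"}},"hand":{"type":"number"},"newtons":{"type":"number"}},"required":["plan"]}

```bash
mkdir -p pics; cat > h.py <<'E'
import numpy as np, cv2
from scipy.spatial.transform import Rotation as R
from workcell import sensors, viewer, env
def rot(a):
    a=np.array(a,float)
    return a if a.shape==(3,3) else R.from_euler('xyz',a,degrees=True).as_matrix()
def ray(p,uv):
    K=np.array([[p['fx'],0,p['cx']],[0,p['fy'],p['cy']],[0,0,1.]])
    n=cv2.undistortPoints(np.array([[uv]],float),K,np.array([p['k1'],0,0,0.]))[0,0]
    return np.array(p['position'],float),rot(p['attitude'])@np.array([n[0],n[1],1])
def onz(p,uv,z):
    o,d=ray(p,uv); return o+d*(z-o[2])/d[2]
def proj(p,X):
    c=rot(p['attitude']).T@(np.array(X,float)-np.array(p['position']))
    x,y=c[:2]/c[2]; s=1+p['k1']*(x*x+y*y)
    return np.array([p['fx']*x*s+p['cx'],p['fy']*y*s+p['cy']])
def save(p,n): cv2.imwrite('pics/'+n,p['img'][:,:,::-1])
E
cat > a.py <<'E'
from h import *
np.set_printoptions(precision=1,suppress=True)
print(sensors.state())
Z=dict(lid_grip=69.5,dust_box=0,slope=50,stand=0,tape=0,paint_near=0,glue=0,shell_mid=26)
for c in ('top','scene'):
    p=viewer.grab_frame(c); save(p,c+'0.png'); print(c,p['position'],p['attitude'],p['fx'],p['k1'])
    for n in Z:
        for d in viewer.pinpoint(n,p)[:2]: print(n,d['score'],np.array(d['location']),onz(p,d['location'],Z[n]))
E
python3 a.py
```

```text
{'time_s': 0.0, 'qpos': array([68. , 18.4, 89.7, -0. , 72. , -1.1]), 'qvel': array([0.1, 0. , 0. , 0. , 0. , 0. ]), 'effort': array([ -0. , -41.2, -23.2,   0.1,   0. ,  -0. ]), 'ee_pos': array([204.9, 536.7, 227.1]), 'ee_rot': array([-179.9,   -0. ,  159.1]), 'force': array([ 0.4,  0.2, -0.1]), 'torque': array([0., 0., 0.]), 'gripper_force': 0.0, 'gripper_width': 91.1085206632324}
top [-250.1   76.2 1571.3] [-151.2   -0.8  -77.2] 598.9730947523647 -0.09262997395499252
lid_grip 0.72 [356.  237.4] [568.9 128.5  69.5]
dust_box 0.7 [351.6 269.9] [498.8 122.8   0. ]
slope 0.88 [258.8 247.5] [483.7 393.5  50. ]
stand 0.79 [261.9 253.5] [490.8 389.8  -0. ]
stand 0.48 [353.4 269.2] [502.2 118.2   0. ]
tape 0.71 [352.1 269.7] [499.8 121.5   0. ]
tape 0.6 [374.7 219.2] [681.5  87.5   0. ]
paint_near 0.64 [358.5 239.4] [601.9 122.4   0. ]
paint_near 0.61 [423.6 326.9] [ 372.7 -106.5    0. ]
glue 0.52 [179.8 255.7] [428.4 622.7   0. ]
scene [  30.8 -516.8  793.9] [-127.8    0.3  -34.8] 483.39083383151353 -0.036320586989652535
lid_grip 0.73 [358.5 265.3] [569.1 125.4  69.5]
dust_box 0.96 [333.2 299.4] [499.1 126.   -0. ]
slope 0.87 [269.1 227.8] [485.6 392.5  50. ]
slope 0.34 [269.8 242.9] [455.7 336.4  50. ]
stand 0.69 [270.1 242.6] [485.5 394.4   0. ]
tape 0.63 [398.4 274.7] [678.9 103.2   0. ]
paint_near 0.92 [352.6 396.6] [ 378.4 -105.2    0. ]
glue 0.64 [216.8 209.8] [435.2 618.7   0. ]
shell_mid 0.18 [216.3 208.6] [423.3 587.9  26. ]
```

View pics/scene0.png

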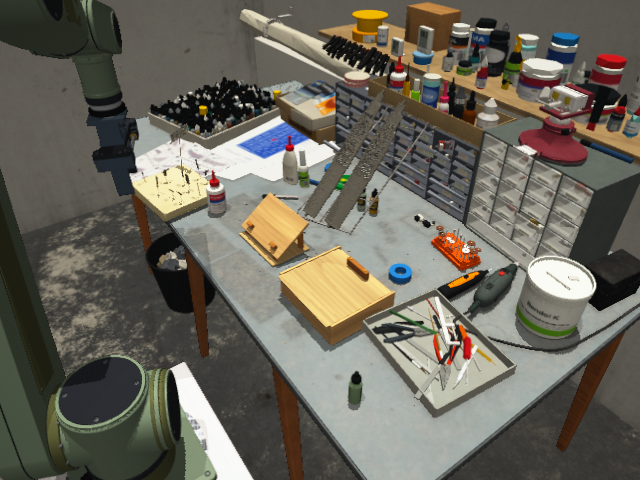

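View pics/top0.png

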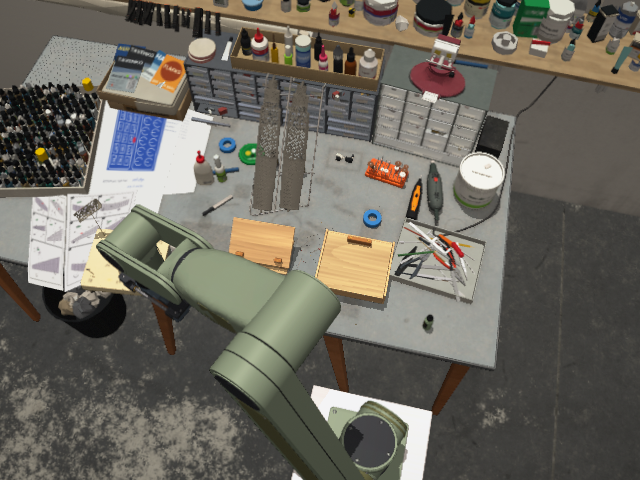

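The scene shows the box at about (335,298), with its lid nearly shut. The grip bar is at (358,267), the stand at (273,230) with its stops on the lower edge, and the tape at (400,272). The reported positions match the pictures. Next I turn the tool so its y is along world x, then go above the box.

Emit:
step_arm(plan=[0,0,-0.5,0,0,0.1206,0,0,-0.5,0,0,0.1206,0,0,-0.5,0,0,0.1206,0,0,-0.5,0,0,0.1206,0,0,-0.5,0,0,0.1206])

```text
time_s: 1.32
ee_pos: [205.1, 537.1, 253.2]
ee_rot: [180.0, -0.0, 124.2]
force: [-0.4, -0.1, 0.6]
gripper_width: 91.5
gripper_force: 0.0
```

Emit:
step_arm(plan=[0,0,-0.5,0,0,0.1206,0,0,-0.5,0,0,0.1206,0,0,-0.5,0,0,0.1206,0,0,-0.5,0,0,0.1206,0,0,-0.5,0,0,0.1206])

```text
time_s: 1.73
ee_pos: [205.2, 537.2, 278.2]
ee_rot: [180.0, -0.0, 89.7]
force: [-0.0, -0.2, -0.4]
gripper_width: 91.7
gripper_force: 0.0
```

Emit:
step_arm(plan=[-3.18,2.12,0,0,0,0,-3.18,2.12,0,0,0,0,-3.18,2.12,0,0,0,0,-3.18,2.12,0,0,0,0,-3.18,2.12,0,0,0,0])

```text
time_s: 2.15
ee_pos: [311.7, 376.7, 278.1]
ee_rot: [180.0, -0.0, 90.0]
force: [1.3, -0.1, -0.7]
gripper_width: 91.1
gripper_force: 0.0
```

Emit:
step_arm(plan=[-3.18,2.12,0,0,0,0,-3.18,2.12,0,0,0,0,-3.18,2.12,0,0,0,0,-3.18,2.12,0,0,0,0,-3.18,2.12,0,0,0,0])

```text
time_s: 2.57
ee_pos: [417.8, 217.5, 278.2]
ee_rot: [180.0, -0.0, 90.0]
force: [0.6, 0.1, 0.2]
gripper_width: 91.2
gripper_force: 0.0
```

Emit:
step_arm(plan=[-3.18,2.12,0,0,0,0,-3.18,2.12,0,0,0,0,-3.18,2.12,0,0,0,0,0,0,0,0,0,0])

```text
time_s: 2.9
ee_pos: [483.9, 118.8, 277.8]
ee_rot: [179.9, 0.2, 89.7]
force: [-0.1, 1.0, 0.8]
gripper_width: 91.3
gripper_force: 0.0
```

```bash
cat > b.py <<'E'
from h import *
import sys
np.set_printoptions(precision=1,suppress=True)
s=sensors.state(); print(s['time_s'],s['ee_pos'],s['ee_rot'],s['qpos'],s['force'],s['gripper_width'],s['gripper_force'])
Z=dict(lid_grip=69.5,dust_box=0,slope=50,stand=0,shell_mid=26)
p=viewer.grab_frame('wrist'); save(p,sys.argv[1]); print(p['position'],p['attitude'],p['fx'])
for n in sys.argv[2:]:
    for d in viewer.pinpoint(n,p)[:2]: print(n,d['score'],np.array(d['location']),onz(p,d['location'],Z[n]))
E
python3 b.py w1.png lid_grip dust_box slope shell_mid
```

```text
2.9 [483.9 118.8 277.8] [179.9   0.2  89.7] [12.6  9.6 94.2 -0.2 76.1 13. ] [-0.1  1.   0.8] 91.25943814086229 0.0
[484.  194.3 433.6] [164.5  -0.1  -0.4] 384.01048408537685
lid_grip 0.63 [403.8 209.4] [561.2 122.1  69.5]
dust_box 0.57 [339.9 202.2] [502.7 117.2   0. ]
```

View pics/w1.png

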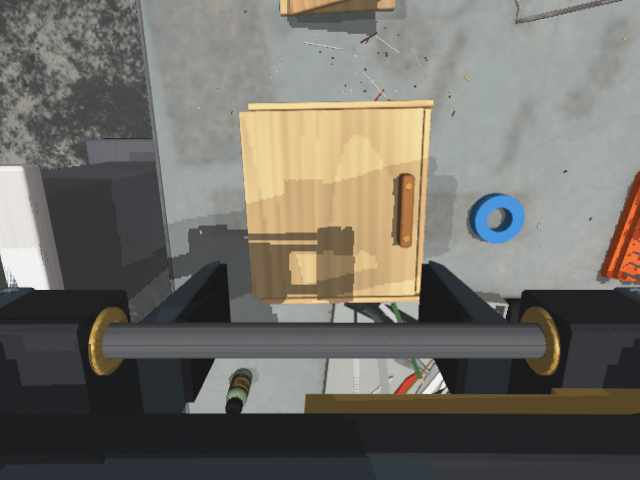

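The wrist view shows the box with corners at about (250,104), (433,101), (421,303) and (260,302). The bar runs from (407,175) to (405,246), at the lid's far edge. I compute the box's yaw and centre from these.

```bash
python3 - <<'E'
from h import *
np.set_printoptions(precision=1,suppress=True)
p=viewer.grab_frame('wrist')
for uv,z in [((407,175),80.5),((405,246),80.5),((433,101),60),((421,303),60),((250,104),60),((260,302),60),((240,112),58.5),((424,200),60),((428,110),58.5),((418,290),58.5)]: print(uv,onz(p,uv,z))
E
```

```text
(407, 175) [555.7 163.2  80.5]
(405, 246) [557.7  95.7  80.5]
(433, 101) [580.  228.3  60. ]
(421, 303) [582.6  26.9  60. ]
(250, 104) [411.9 225.8  60. ]
(260, 302) [412.4  28.   60. ]
(240, 112) [402.  218.9  58.5]
(424, 200) [578.2 136.7  60. ]
(428, 110) [576.4 220.6  58.5]
(418, 290) [578.8  41.   58.5]
```

Emit:
step_arm(plan=[0.5,3.7,0,0,0,0,0.5,3.7,0,0,0,0,0,0,4,0,0,0,0,0,4,0,0,0,0,0,4,0,0,0], hand=6, newtons=10)

```text
time_s: 3.62
ee_pos: [555.1, 135.4, 157.1]
ee_rot: [179.9, -0.0, 90.1]
force: [0.3, 0.8, -1.6]
gripper_width: 61.7
gripper_force: 0.0
```

Emit:
step_arm(plan=[0,0,2,0,0,0,0,0,1,0,0,0,0,0,0,0,0,0])

```text
time_s: 3.87
ee_pos: [553.1, 134.6, 125.9]
ee_rot: [-179.7, 0.0, 90.1]
force: [0.1, -0.3, 0.4]
gripper_width: 59.8
gripper_force: 0.0
```

```bash
python3 b.py w2.png lid_grip
```

```text
3.8667 [553.1 134.6 125.9] [-179.7    0.    90.1] [12.5 22.6 98.8  0.  58.8 12.4] [ 0.1 -0.3  0.4] 59.84196541349716 0.0
[553.6 209.8 281.8] [164.6   0.3   0. ] 384.01048408537685
lid_grip 0.65 [341.6 287.3] [563.2 121.5  69.5]
```

View pics/w2.png

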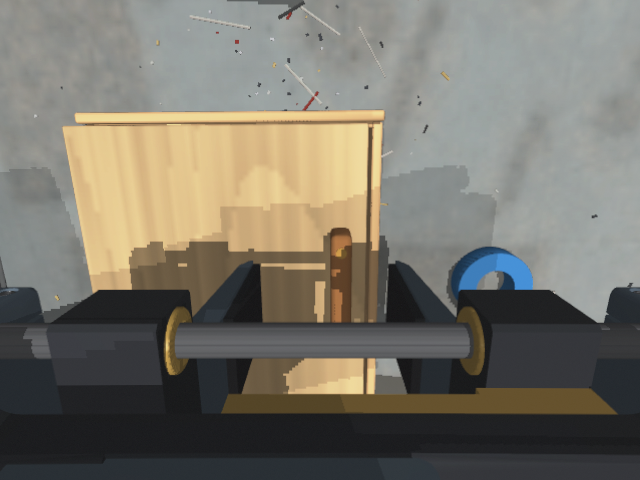

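The bar is at column 341 between the fingers, whose middle is about column 324, so I shift about 9 mm in +x, then go down and grip.

Emit:
step_arm(plan=[-0.7,0.9,0,0,0,0,0,0,2.5,0,0,0,0,0,1.6,0,0,0,0,0,1.0,0,0,0,0,0,0,0,0,0])

```text
time_s: 4.38
ee_pos: [563.8, 126.3, 76.3]
ee_rot: [-179.9, 0.0, 90.0]
force: [-0.7, -0.2, 0.3]
gripper_width: 60.1
gripper_force: 0.0
```

Emit:
step_arm(plan=[0,0,0,0,0,0,0,0,0,0,0,0,0,0,0,0,0,0,0,0,0,0,0,0,0,0,0,0,0,0], hand=0)

```text
time_s: 4.8
ee_pos: [564.2, 126.9, 77.7]
ee_rot: [179.9, -0.0, 90.0]
force: [-0.4, -0.8, 0.2]
gripper_width: 29.2
gripper_force: 0.0
```

Emit:
step_arm(plan=[0,0,0,0,0,0,0,0,0,0,0,0,0,0,0,0,0,0,0,0,0,0,0,0,0,0,0,0,0,0])

```text
time_s: 5.22
ee_pos: [563.6, 126.8, 77.1]
ee_rot: [-180.0, 0.0, 90.0]
force: [-0.5, -0.7, 1.8]
gripper_width: 12.0
gripper_force: 10.0
```

Emit:
step_arm(plan=[0,-1,0,0,0,0,0,-1.5,0,0,0,0,0,-2,0,0,0,0,0,-2,0,0,0,0,0,-1.5,0,0,0,0])

```text
time_s: 5.63
ee_pos: [482.2, 125.9, 77.1]
ee_rot: [180.0, 0.1, 90.1]
force: [0.8, -3.3, -0.0]
gripper_width: 12.7
gripper_force: 10.0
```

Emit:
step_arm(plan=[0,-1.5,0,0,0,0,0,-1.5,0,0,0,0,0,-1,0,0,0,0,0,-0.5,0,0,0,0,0,0,0,0,0,0])

```text
time_s: 6.05
ee_pos: [436.4, 125.5, 77.0]
ee_rot: [-179.9, 0.1, 90.1]
force: [-0.8, -4.9, 3.3]
gripper_width: 12.1
gripper_force: 10.0
```

Emit:
step_arm(plan=[0,-0.3,0,0,0,0,0,-0.3,0,0,0,0,0,0,0,0,0,0])

```text
time_s: 6.3
ee_pos: [431.6, 125.4, 77.0]
ee_rot: [-180.0, 0.1, 90.1]
force: [0.3, -5.8, 2.2]
gripper_width: 12.0
gripper_force: 10.0
```

Emit:
step_arm(plan=[-0.1,-0.3,0,0,0,0,-0.05,-0.3,0,0,0,0,0,0,0,0,0,0])

```text
time_s: 6.55
ee_pos: [431.1, 125.4, 77.3]
ee_rot: [179.3, -0.0, 90.1]
force: [12.3, -3.2, -10.7]
gripper_width: 12.1
gripper_force: 10.0
```

Emit:
step_arm(plan=[0,-0.2,0,0,0,0,0,-0.2,0,0,0,0,0,0,0,0,0,0])

```text
time_s: 6.8
ee_pos: [431.0, 125.7, 78.0]
ee_rot: [178.9, -0.1, 90.1]
force: [18.6, -4.8, -13.3]
gripper_width: 11.7
gripper_force: 10.0
```

Emit:
step_arm(plan=[0,0.8,0,0,0,0,0,0,0,0,0,0,0,0,0,0,0,0,0,0,0,0,0,0], hand=4)

```text
time_s: 7.13
ee_pos: [429.5, 125.2, 76.7]
ee_rot: [-179.9, 0.0, 90.0]
force: [-0.1, 1.1, -0.0]
gripper_width: 35.8
gripper_force: 0.0
```

Emit:
step_arm(plan=[0,0,-1.5,0,0,0,0,0,-3.5,0,0,0,0,0,-4,0,0,0,0,0,-4,0,0,0,0,2,-2,0,0,0])

```text
time_s: 7.55
ee_pos: [448.7, 125.6, 231.4]
ee_rot: [179.8, -0.1, 90.0]
force: [0.1, 0.3, -0.9]
gripper_width: 40.0
gripper_force: 0.0
```

Emit:
step_arm(plan=[-1,3.5,0,0,0,0,-1,2,0,0,0,0,0,0,0,0,0,0,0,0,0,0,0,0], hand=7.5)

```text
time_s: 7.88
ee_pos: [505.2, 105.0, 226.3]
ee_rot: [-179.9, -0.0, 89.9]
force: [0.1, 0.5, -0.3]
gripper_width: 63.9
gripper_force: 0.0
```

```bash
python3 b.py w3.png lid_grip dust_box shell_mid slope
```

```text
7.8833 [505.2 105.  226.3] [-179.9   -0.    89.9] [10.4 13.1 97.2  0.  69.8 10.5] [ 0.1  0.5 -0.3] 63.8586686691837 0.0
[505.6 180.  382.3] [164.6   0.2  -0.1] 384.01048408537685
lid_grip 0.65 [236.6 207.8] [432.6 121.   69.5]
dust_box 0.58 [322.2 192.9] [502.9 122.8   0. ]
shell_mid 0.86 [329.  213.6] [509.4 107.1  26. ]
```

View pics/w3.png

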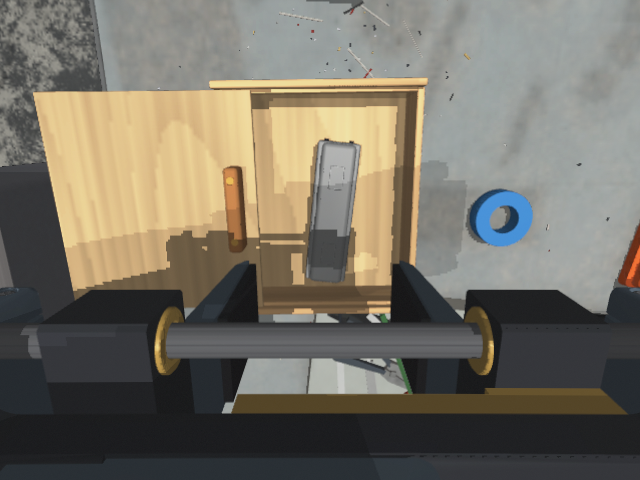

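The lid is fully open. The grey shell spans (321,141), (360,147), (346,282) and (307,278), slightly turned. The bar is at (235,208).

```bash
python3 - <<'E'
from h import *
np.set_printoptions(precision=1,suppress=True)
p=viewer.grab_frame('wrist')
P=[onz(p,uv,38)[:2] for uv in [(318,141),(360,147),(346,282),(307,279)]]
P=np.array(P);print(P,P.mean(0)); a=(P[0]+P[1])/2;b=(P[2]+P[3])/2;d=a-b;print(np.degrees(np.arctan2(-d[0],d[1])),np.hypot(*d))
for e in ((P[0]-P[3]),(P[1]-P[2])): print(np.degrees(np.arctan2(-e[0],e[1])))
for d in viewer.pinpoint('shell_mid',p)[:2]: print(d['score'],onz(p,d['location'],26))
for uv,z in [((427,80),60),((411,313),60),((210,85),60)]: print(onz(p,uv,z))
p=viewer.grab_frame('top')
for n,z in (('shell_mid',26),('slope',50)):
  for d in viewer.pinpoint(n,p)[:2]: print(n,d['score'],onz(p,d['location'],z))
E
```

```text
[[499.2 174.3]
 [535.8 169.2]
 [525.5  43.1]
 [488.1  46.1]] [512.1 108.2]
-4.828742681683416 127.59255939570171
-4.963897114389812
-4.691367303085086
0.81 [510.9 106.9  26. ]
[584.9 220.7  60. ]
[584.3  21.4  60. ]
[415.1 217.2  60. ]
shell_mid 0.56 [503.  110.7  26. ]
slope 0.69 [491.3 390.8  50. ]
```

Emit:
step_arm(plan=[0.25,0.6,0,0,0,0,0,0,0,0,0,0.084,0,0,4,0,0,0,0,0,4,0,0,0,0,0,3,0,0,0], hand=6.5, newtons=8)

```text
time_s: 8.8
ee_pos: [511.3, 107.8, 114.9]
ee_rot: [-180.0, 0.0, 85.2]
force: [-0.4, -0.1, -0.3]
gripper_width: 64.9
gripper_force: 0.0
```

Emit:
step_arm(plan=[0,0,2,0,0,0,0,0,1,0,0,0,0,0,0,0,0,0])

```text
time_s: 9.05
ee_pos: [510.7, 107.7, 84.9]
ee_rot: [-179.8, 0.1, 85.2]
force: [0.1, 0.0, 0.8]
gripper_width: 64.9
gripper_force: 0.0
```

```bash
python3 b.py w4.png shell_mid
```

```text
9.05 [510.7 107.7  84.9] [-179.8    0.1   85.2] [ 10.6  21.5 107.9   0.   50.8  15.4] [0.1 0.  0.8] 64.86332705183231 0.0
[517.7 182.6 240.8] [164.6   0.3  -4.9] 384.01048408537685
shell_mid 0.76 [324.9 264. ] [511.  108.3  26. ]
```

View pics/w4.png

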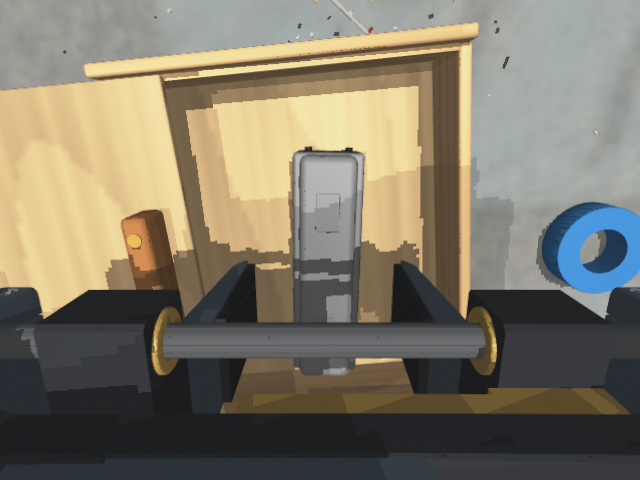

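The shell stands upright in the view, columns 294–365, centred between the fingers. I go down 60 mm and close.

Emit:
step_arm(plan=[0,0,2,0,0,0,0,0,2,0,0,0,0,0,1.4,0,0,0,0,0,0.6,0,0,0,0,0,0,0,0,0])

```text
time_s: 9.57
ee_pos: [512.2, 107.9, 27.2]
ee_rot: [180.0, -0.0, 85.2]
force: [0.4, 0.1, 0.1]
gripper_width: 65.0
gripper_force: 0.0
```

Emit:
step_arm(plan=[0,0,0,0,0,0,0,0,0,0,0,0,0,0,0,0,0,0,0,0,0,0,0,0,0,0,0,0,0,0], hand=4.4)

```text
time_s: 9.98
ee_pos: [512.1, 107.9, 27.6]
ee_rot: [179.9, -0.0, 85.2]
force: [-0.5, 0.3, 1.4]
gripper_width: 44.0
gripper_force: 0.0
```

Emit:
step_arm(plan=[0,0,0,0,0,0,0,0,0,0,0,0,0,0,0,0,0,0,0,0,0,0,0,0,0,0,0,0,0,0], hand=3.4)

```text
time_s: 10.4
ee_pos: [511.9, 107.8, 27.2]
ee_rot: [180.0, -0.0, 85.2]
force: [-0.7, -0.6, 4.3]
gripper_width: 38.4
gripper_force: 7.9
```

Emit:
step_arm(plan=[0,0,-0.4,0,0,0,0,0,-0.8,0,0,0,0,0,-1.2,0,0,0,0,0,-1.6,0,0,0,0,0,-2,0,0,0])

```text
time_s: 10.82
ee_pos: [510.8, 107.6, 87.0]
ee_rot: [-179.9, 0.0, 85.2]
force: [-0.1, -0.2, -1.1]
gripper_width: 38.2
gripper_force: 7.9
```

Emit:
step_arm(plan=[0,0,-2.5,0,0,0,0,0,-2.5,0,0,0,0,0,-2.5,0,0,0,0,0,-2,0,0,0,0,0,-1,0,0,0])

```text
time_s: 11.23
ee_pos: [512.8, 108.0, 195.1]
ee_rot: [179.7, -0.1, 85.2]
force: [0.1, 0.1, -0.5]
gripper_width: 38.2
gripper_force: 7.9
```

```bash
python3 b.py w5.png shell_mid slope; python3 - <<'E'
from h import *
np.set_printoptions(precision=1,suppress=True)
p=viewer.grab_frame('scene')
for n,z in (('shell_mid',190),('slope',50),('stand',0)):
  for d in viewer.pinpoint(n,p)[:2]: print(n,d['score'],onz(p,d['location'],z))
E
```

```text
11.2333 [512.8 108.  195.1] [179.7  -0.1  85.2] [10.6 15.  99.4  0.  65.3 15.4] [ 0.1  0.1 -0.5] 38.23682672618913 7.920609265565872
[518.3 182.6 351.2] [164.7  -0.2  -4.9] 384.01048408537685
shell_mid 0.7 [322.2 305.7] [505.3  30.6  26. ]
shell_mid 0.95 [523.4 117.3 190. ]
shell_mid 0.6 [ 296.8 -203.   190. ]
stand 0.58 [489.2 392.3   0. ]
```

View pics/w5.png

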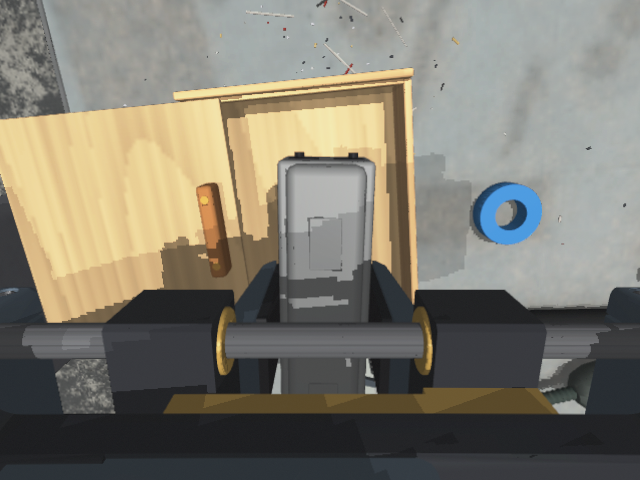

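The shell hangs straight, cols 278–375, grip 7.9 N. Next I go towards the stand for a close look.

Emit:
step_arm(plan=[0,0,-1,0,0,-0.042,0,0,-1,0,0,-0.042,1,0,-0.7,0,0,0,2,0,-0.5,0,0,0,3,0,0,0,0,0])

```text
time_s: 12.0
ee_pos: [512.1, 167.6, 224.5]
ee_rot: [179.9, 0.0, 89.8]
force: [0.8, 0.0, 0.1]
gripper_width: 37.9
gripper_force: 7.9
```

Emit:
step_arm(plan=[3,0,0,0,0,0,3,0,0,0,0,0,3,0,0,0,0,0,2,0,0,0,0,0,1,0,0,0,0,0])

```text
time_s: 12.42
ee_pos: [511.1, 290.9, 222.9]
ee_rot: [-179.9, -0.0, 90.1]
force: [-0.9, 0.9, -1.1]
gripper_width: 38.3
gripper_force: 7.9
```

Emit:
step_arm(plan=[0,0,0,0,0,0,0,0,0,0,0,0])

```text
time_s: 12.58
ee_pos: [511.4, 287.6, 223.3]
ee_rot: [-179.9, 0.1, 90.0]
force: [1.0, -0.8, -1.2]
gripper_width: 37.8
gripper_force: 7.9
```

```bash
python3 b.py w6.png slope stand
```

```text
12.5833 [511.4 287.6 223.3] [-179.9    0.1   90. ] [28.2 19.6 88.4 -0.  72.1 28.2] [ 1.  -0.8 -1.2] 37.778800287896395 7.920610159635544
[511.5 362.8 379.2] [164.6   0.1  -0. ] 384.01048408537685
slope 0.73 [295.5  94.2] [488.2 392.7  50. ]
stand 0.57 [299.   96.8] [487.9 395.    0. ]
```

View pics/w6.png

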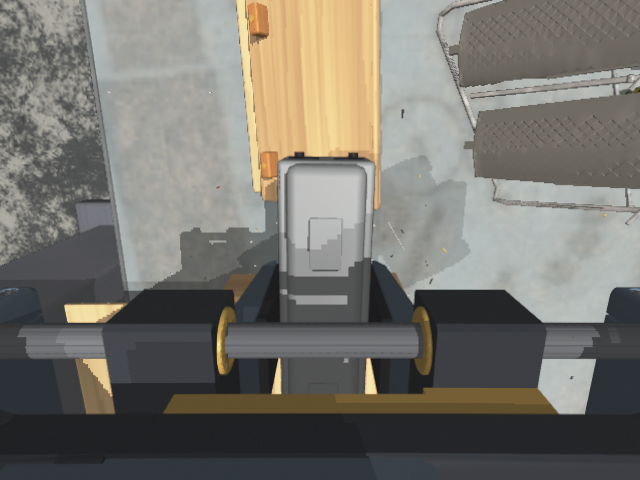

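The board's upper edge is at column 380 and its near end at row about 200. The stops are at (258,20) and (270,165). I now take the yaw and y from the edges and stops.

```bash
python3 - <<'E'
from h import *
np.set_printoptions(precision=1,suppress=True)
p=viewer.grab_frame('wrist'); im=p['img']; hsv=cv2.cvtColor(im,cv2.COLOR_RGB2HSV)
g=hsv[:,:,1].astype(float); gx=np.abs(cv2.Sobel(g,cv2.CV_64F,1,0,ksize=3))
def edge(c0,c1,r0,r1,z):
    X=[];
    for r in range(r0,r1,2):
        c=c0(r)+np.argmax(gx[r,c0(r):c1(r)]); X.append(onz(p,(c,r),z)[:2])
    X=np.array(X); k=np.polyfit(X[:,1],X[:,0],1); res=X[:,0]-np.polyval(k,X[:,1]); m=abs(res)<2
    k=np.polyfit(X[m,1],X[m,0],1); print('yaw',-np.degrees(np.arctan(k[0])),'x@392',np.polyval(k,392),m.mean())
edge(lambda r:370,lambda r:392,4,150,93)
edge(lambda r:int(237+r*16/190)-6,lambda r:int(237+r*16/190)+7,4,185,24)
for a,b,c,d in ((240,0,275,45),(252,145,282,185)):
    print(hsv[b:d:6,a:c:4,0]); print(hsv[b:d:6,a:c:4,1]); print(hsv[b:d:6,a:c:4,2])
big=np.hstack([cv2.resize(im[0:48,232:282],None,fx=8,fy=8,interpolation=0),cv2.resize(im[142:190,242:292],None,fx=8,fy=8,interpolation=0)])
cv2.imwrite('pics/c7.png',big[:,:,::-1])
E
```

```text
yaw 2.555758680163225 x@392 549.824847220765 1.0
yaw 2.520962282602765 x@392 441.95011136302935 1.0
[[23 16 17 17 18 18 19 18 18]
 [23 17 14 14 13 13 13 18 18]
 [23 18 14 14 14 14 13 18 18]
 [23 24 17 19 14 14 13 17 18]
 [23 24 15 14 16 14 14 18 18]
 [23 23 15 14 14 13 13 17 18]
 [24 23 18 16 16 14 16 18 18]
 [22 23 17 17 16 19 18 18 18]]
[[ 76 108 108 107 107 105 105 110 108]
 [ 75 102 154 156 153 153 153 109 108]
 [ 75 100 155 153 152 152 152 109 107]
 [ 77  77 159 160 152 151 154 108 105]
 [ 78  78 130 155 144 153 153 110 104]
 [ 78  75 117 153 152 154 154 108 106]
 [ 77  75 108 108 107 125 107 106 108]
 [ 84  75 112 108 110 105 107 106 106]]
[[244 163 227 226 232 231 234 225 228]
 [244 155 210 217 208 197 188 225 227]
 [244 169 209 215 225 194 189 225 228]
 [244 244 218 215 220 194 189 225 229]
 [244 244 161 211 242 193 187 225 230]
 [244 244 210 204 225 191 189 228 229]
 [244 244 227 154 117  90 129 232 227]
 [242 244 214 221 156 236 228 231 230]]
[[21 22 17 17 18 18 18 17]
 [22 22 16 14 13 13 15 16]
 [23 22 14 14 14 14 13 16]
 [21 21 15 19 15 14 14 90]
 [22 22 16 14 16 14 13 45]
 [19 22 16 13 14 13 14 60]
 [17 22 17 18 17 17 16 45]]
[[ 85  85 107 107 109 105 108 110]
 [ 86  88 118 141 149 152 135 111]
 [ 85  87 140 153 151 152 152 109]
 [ 89  86 117 159 150 152 151   2]
 [ 86  85 109 154 147 151 152   3]
 [ 88  85 105 152 152 150 134   2]
 [ 81  86 105 105 106 112 111   3]]
[[239 239 227 223 224 230 227 221]
 [240 238 220 188 169 173 187 218]
 [240 237 209 215 226 196 186 217]
 [237 239 165 220 233 193 187 161]
 [239 239 166 209 238 194 189 172]
 [223 239 172 185 222 165 139 169]
 [216 240 195 234 229 219 167 167]]
```

View pics/c7.png

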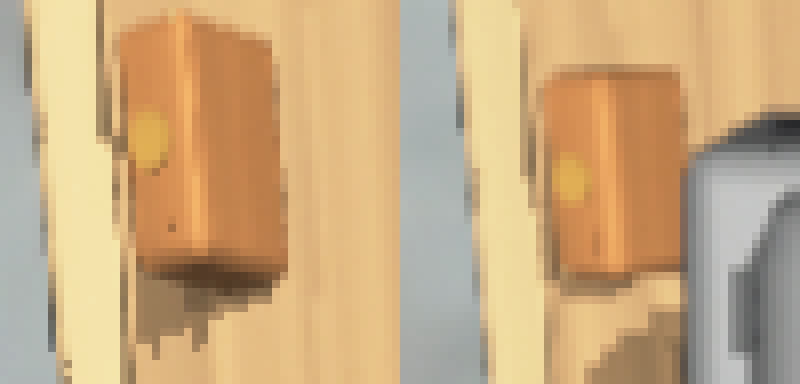

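The crop shows both stops clearly. The ridge ends are at (254.5,1.5), (257,32), (267.6,151.4) and (269.5,176.4), and the uphill base edges at (266,5), (268,34), (277,151) and (278,175.5). I fit the slope pose to these.

```bash
cat > c.py <<'E'
from h import *
from scipy.optimize import least_squares
np.set_printoptions(precision=2,suppress=True)
p=viewer.grab_frame('wrist')
L=[(-20,67,13),(-20,45,13),(-20,-45,13),(-20,-67,13),(-20,67,0),(-20,45,0),(-20,-45,0),(-20,-67,0)]
U=np.array([(254.5,1.5),(257,32),(267.6,151.4),(269.5,176.4),(266,5),(268,34),(277.3,151),(278,175.5)])
def Rs(y): return R.from_euler('yz',[-35,y],degrees=True).as_matrix()
def f(v,z=None): return np.concatenate([proj(p,np.array([v[0],v[1],v[3] if len(v)>3 else 50])+Rs(v[2])@np.array(l))-u for l,u in zip(L,U)])
for v0 in ([487,393,2.],[487,393,2.,50]):
    r=least_squares(f,v0); print(r.x,np.sqrt((r.fun**2).mean()))
s=sensors.state();print(s['ee_pos'],s['ee_rot'])
xs,ys,yw=least_squares(f,[487,393,2.]).x
A=Rs(yw); O=np.array([xs,ys,50])
# tool: x=+slope y, y=+slope x, z=-n
T=np.column_stack([A[:,1],A[:,0],-A[:,2]]); print('tool euler',R.from_matrix(T).as_euler('xyz',degrees=True))
R0=rot(s['ee_rot']); print('rotvec in tool',R.from_matrix(R0.T@T).as_rotvec())
for off in ((0,0,21.3),(6,0,30),(6,0,70)): print(off,O+A@np.array(off))
E
python3 c.py
```

```text
[485.84 393.13   2.43] 0.7324885039257848
[485.61 393.34   2.44  48.37] 0.6874222770784667
[511.87 286.64 224.13] [180.     0.01  89.91]
tool euler [145.     0.    92.43]
rotvec in tool [-0.61  0.01 -0.04]
(0, 0, 21.3) [473.63 392.61  67.45]
(6, 0, 30) [473.56 392.61  78.02]
(6, 0, 70) [450.64 391.64 110.78]
```

Emit:
step_arm(plan=[0,0,0,0,0,-0.043,1.2,-0.8,0,0,0,0,2,-1.4,0,0,0,0,2.4,-1.6,0,0,0,0,2.4,-1.6,0,0,0,0])

```text
time_s: 13.25
ee_pos: [453.5, 365.9, 224.2]
ee_rot: [-180.0, -0.0, 92.3]
force: [-0.0, -0.2, -0.5]
gripper_width: 38.1
gripper_force: 7.9
```

Emit:
step_arm(plan=[1.8,-1.3,0,0,0,0,0.96,-0.7,0,0,0,0,0,0,0,-0.05,0,0,0,0,0,-0.08,0,0,0,0,0,-0.1,0,0])

```text
time_s: 13.67
ee_pos: [434.3, 392.4, 224.4]
ee_rot: [166.5, -0.1, 92.4]
force: [0.5, -0.1, -1.1]
gripper_width: 38.0
gripper_force: 7.9
```

Emit:
step_arm(plan=[0,0,0,-0.1,0,0,0,0,0,-0.1,0,0,0,0,0,-0.1,0,0,0,0,0,-0.081,0,0,0,0,0,0,0,0])

```text
time_s: 14.08
ee_pos: [430.3, 390.6, 222.0]
ee_rot: [145.1, 0.2, 92.6]
force: [-0.5, -0.2, -1.6]
gripper_width: 38.2
gripper_force: 7.9
```

```bash
cat > d.py <<'E'
from h import *
np.set_printoptions(precision=3,suppress=True)
A=R.from_euler('yz',[-35,2.44],degrees=True).as_matrix(); O=np.array([485.7,393.2,50])
T=np.column_stack([A[:,1],A[:,0],-A[:,2]])
s=sensors.state(); R0=rot(s['ee_rot'])
print(s['time_s'],s['ee_pos'],s['ee_rot'],s['gripper_width'],s['gripper_force'],s['force'])
print('slope coords of TCP',A.T@(s['ee_pos']-O),'force slope',A.T@s['force'],'rotvec left',R.from_matrix(R0.T@T).as_rotvec())
E
python3 d.py
```

```text
14.0833 [430.266 390.578 221.963] [145.086   0.199  92.573] 38.17521125045117 7.921792566776276 [-0.514 -0.182 -1.589]
slope coords of TCP [ 53.175  -0.26  172.694] force slope [-1.338 -0.16  -1.003] rotvec left [-0.001  0.002  0.004]
```

Emit:
step_arm(plan=[0,-0.8,1.5,0,0,0,0,-1.2,2.5,0,0,0,0,-1.2,3,0,0,0,0,-1,2.5,0,0,0,0,-0.4,2,0,0,0])

```text
time_s: 14.5
ee_pos: [461.9, 392.4, 101.3]
ee_rot: [145.2, 0.1, 92.3]
force: [0.2, 0.1, -0.7]
gripper_width: 38.5
gripper_force: 7.9
```

Emit:
step_arm(plan=[0,0,1.2,0,0,0,0,0,0.6,0,0,0,0,0,0,0,0,0,0,0,0,0,0,0])

```text
time_s: 14.83
ee_pos: [472.7, 393.9, 89.3]
ee_rot: [145.0, -0.0, 92.4]
force: [0.7, -0.3, -0.8]
gripper_width: 38.4
gripper_force: 7.9
```

```bash
python3 d.py; python3 - <<'E'
from h import *
p=viewer.grab_frame('scene'); im=p['img'][170:300,190:350]
cv2.imwrite('pics/s8.png',cv2.resize(im,None,fx=4.5,fy=4.5,interpolation=cv2.INTER_CUBIC)[:,:,::-1])
E
```

```text
14.8333 [472.654 393.864  89.263] [144.966  -0.047  92.38 ] 38.428436549232394 7.920547127723694 [ 0.662 -0.317 -0.761]
slope coords of TCP [11.867  1.219 39.622] force slope [ 0.094 -0.344 -0.995] rotvec left [ 0.001 -0.    -0.001]
```

Emit:
step_arm(plan=[-0.1,-0.4,0.4,0,0,0,0,-0.35,0.4,0,0,0,0,0,0.4,0,0,0,0,0,0.1,0,0,0,0,0,0,0,0,0])

```text
time_s: 15.3
ee_pos: [473.4, 393.1, 74.3]
ee_rot: [145.0, -0.0, 92.5]
force: [0.5, 1.5, -0.8]
gripper_width: 38.5
gripper_force: 7.9
```

Emit:
step_arm(plan=[0,0,0.1,0,0,0,0,0,0.1,0,0,0,0,0,0,0,0,0])

```text
time_s: 15.55
ee_pos: [474.4, 393.0, 72.2]
ee_rot: [145.0, -0.0, 92.5]
force: [-0.3, -0.5, -0.8]
gripper_width: 38.1
gripper_force: 7.9
```

```bash
python3 d.py
```

```text
15.55 [474.412 392.985  72.227] [144.976  -0.019  92.466] 38.12365004065432 7.920552492141724 [-0.328 -0.512 -0.841]
slope coords of TCP [ 3.503  0.266 24.682] force slope [-0.769 -0.497 -0.489] rotvec left [ 0.    -0.001  0.   ]
```

Emit:
step_arm(plan=[0,0,0.1,0,0,0,0,0,0.1,0,0,0,0,0,0,0,0,0])

```text
time_s: 15.8
ee_pos: [475.5, 392.9, 70.3]
ee_rot: [145.0, 0.0, 92.5]
force: [0.7, -0.3, -1.5]
gripper_width: 38.5
gripper_force: 7.9
```

Emit:
step_arm(plan=[0,0,0.07,0,0,0,0,0,0,0,0,0])

```text
time_s: 15.97
ee_pos: [475.9, 392.9, 69.7]
ee_rot: [145.0, 0.0, 92.5]
force: [0.1, -0.3, -0.1]
gripper_width: 38.3
gripper_force: 7.9
```

```bash
python3 d.py
```

```text
15.9667 [475.854 392.905  69.731] [144.996   0.002  92.461] 38.25649164985189 7.920561879873276 [ 0.072 -0.329 -0.095]
slope coords of TCP [ 3.248  0.125 21.812] force slope [-0.007 -0.332 -0.111] rotvec left [ 0. -0.  0.]
```

Emit:
step_arm(plan=[0,0,0.06,0,0,0,0,0,0,0,0,0])

```text
time_s: 16.13
ee_pos: [476.2, 393.0, 69.4]
ee_rot: [145.0, -0.0, 92.5]
force: [0.1, 0.3, -0.4]
gripper_width: 38.2
gripper_force: 7.9
```

```bash
python3 d.py
```

```text
16.1333 [476.19  392.973  69.367] [144.987  -0.006  92.463] 38.19146302682993 7.926654517650604 [ 0.095  0.317 -0.409]
slope coords of TCP [ 3.318  0.178 21.32 ] force slope [-0.146  0.313 -0.397] rotvec left [ 0. -0.  0.]
```

Emit:
step_arm(plan=[0,0,0.05,0,0,0,0,0,0,0,0,0])

```text
time_s: 16.3
ee_pos: [476.3, 392.9, 69.3]
ee_rot: [145.0, -0.0, 92.4]
force: [-4.1, -0.7, 3.8]
gripper_width: 38.0
gripper_force: 8.0
```

Emit:
step_arm(plan=[0,0,0.03,0,0,0,0,0,0,0,0,0])

```text
time_s: 16.47
ee_pos: [476.3, 393.0, 69.3]
ee_rot: [145.0, -0.1, 92.4]
force: [-5.6, -1.9, 6.5]
gripper_width: 38.1
gripper_force: 8.0
```

```bash
python3 d.py
```

```text
16.4667 [476.293 392.986  69.278] [144.97   -0.055  92.433] 38.14115414241471 7.97668419778347 [-5.582 -1.899  6.535]
slope coords of TCP [ 3.351  0.186 21.188] force slope [-0.886 -1.66   8.598] rotvec left [ 0.001 -0.001 -0.001]
```

Emit:
step_arm(plan=[0,-0.1,-0.06,0,0,0,0,-0.1,0,0,0,0,0,0,0,0,0,0])

```text
time_s: 16.72
ee_pos: [474.7, 393.0, 68.2]
ee_rot: [145.0, -0.0, 92.5]
force: [-1.9, -0.6, 2.2]
gripper_width: 38.3
gripper_force: 7.9
```

Emit:
step_arm(plan=[0,-0.05,0,0,0,0,0,0,0,0,0,0])

```text
time_s: 16.88
ee_pos: [474.6, 393.1, 68.1]
ee_rot: [144.9, -0.0, 92.5]
force: [0.0, 0.7, 3.4]
gripper_width: 38.0
gripper_force: 8.0
```

```bash
python3 d.py
```

```text
16.8833 [474.604 393.058  68.145] [144.94   -0.012  92.469] 38.01165805635571 7.950567752122879 [0.047 0.701 3.416]
slope coords of TCP [ 1.322  0.33  21.226] force slope [2.022 0.698 2.754] rotvec left [ 0.001 -0.     0.   ]
```

Emit:
step_arm(plan=[0,-0.05,0,0,0,0,0,0,0,0,0,0])

```text
time_s: 17.05
ee_pos: [474.1, 393.1, 67.8]
ee_rot: [144.9, -0.0, 92.5]
force: [0.3, 0.8, 4.0]
gripper_width: 38.0
gripper_force: 7.9
```

```bash
python3 d.py
```

```text
17.05 [474.142 393.105  67.807] [144.948  -0.021  92.474] 38.023562339592274 7.946355566382408 [0.325 0.782 4.01 ]
slope coords of TCP [ 0.751  0.397 21.212] force slope [2.594 0.767 3.079] rotvec left [ 0.001 -0.001  0.   ]
```

Emit:
step_arm(plan=[0,-0.04,0,0,0,0,0,0,0,0,0,0])

```text
time_s: 17.22
ee_pos: [473.7, 393.1, 67.5]
ee_rot: [145.0, -0.0, 92.5]
force: [-0.2, 0.1, 3.6]
gripper_width: 37.9
gripper_force: 7.9
```

```bash
python3 d.py; python3 b.py w9.png shell_mid slope
```

```text
17.2167 [473.692 393.073  67.488] [144.963  -0.027  92.476] 37.931196215512855 7.94673465192318 [-0.234  0.135  3.615]
slope coords of TCP [ 0.199  0.385 21.21 ] force slope [1.887 0.145 3.092] rotvec left [ 0.001 -0.001  0.   ]
17.2167 [473.7 393.1  67.5] [145.   -0.   92.5] [ 51.7  24.8 117.8 -65.4  28.6 106. ] [-0.2  0.1  3.6] 37.931196215512855 7.94673465192318
[380.5 464.1 195.1] [164.7 -35.    2.4] 384.01048408537685
shell_mid 0.93 [322.  306.9] [501.6 371.5  26. ]
```

Emit:
step_arm(plan=[0,-0.05,0,0,0,0,0,0,0,0,0,0])

```text
time_s: 17.53
ee_pos: [473.2, 393.0, 67.1]
ee_rot: [145.0, -0.0, 92.5]
force: [0.3, -0.4, 4.2]
gripper_width: 37.9
gripper_force: 7.9
```

Emit:
step_arm(plan=[0,-0.05,0,0,0,0,0,0,0,0,0,0])

```text
time_s: 17.7
ee_pos: [472.8, 393.2, 66.9]
ee_rot: [145.0, -0.0, 92.5]
force: [0.4, 0.9, 4.6]
gripper_width: 37.6
gripper_force: 8.0
```

```bash
python3 d.py
```

```text
17.7 [472.81  393.207  66.861] [144.967  -0.035  92.499] 37.612199911314065 7.987041547894478 [0.37  0.94  4.604]
slope coords of TCP [-0.878  0.556 21.199] force slope [2.976 0.923 3.537] rotvec left [ 0.001 -0.001  0.   ]
```

Emit:
step_arm(plan=[0,-0.05,0,0,0,0,0,0,0,0,0,0])

```text
time_s: 17.87
ee_pos: [472.7, 393.3, 66.8]
ee_rot: [144.9, -0.0, 92.5]
force: [1.6, 1.5, 5.4]
gripper_width: 37.9
gripper_force: 8.0
```

Emit:
step_arm(plan=[0,-0.05,0,0,0,0,0,0,0,0,0,0])

```text
time_s: 18.03
ee_pos: [472.6, 393.3, 66.8]
ee_rot: [144.9, -0.0, 92.5]
force: [3.1, 1.6, 4.4]
gripper_width: 38.4
gripper_force: 8.0
```

```bash
python3 d.py; python3 - <<'E'
from h import *
p=viewer.grab_frame('scene'); im=p['img'][180:280,220:340]
cv2.imwrite('pics/s9.png',cv2.resize(im,None,fx=6,fy=6,interpolation=cv2.INTER_CUBIC)[:,:,::-1])
E
```

```text
18.0333 [472.632 393.284  66.75 ] [144.899  -0.026  92.5  ] 38.37145578325497 7.999943867325783 [3.145 1.612 4.389]
slope coords of TCP [-1.085  0.64  21.208] force slope [5.147 1.477 1.753] rotvec left [ 0.002 -0.001  0.001]
```

The shell is now against both stops: motion has halted with 5 N along the slope. I relax slightly and release.

Emit:
step_arm(plan=[0,0.06,0,0,0,0,0,0,0,0,0,0])

```text
time_s: 18.25
ee_pos: [472.7, 393.3, 66.8]
ee_rot: [145.0, -0.0, 92.5]
force: [2.7, 1.6, 4.5]
gripper_width: 38.1
gripper_force: 8.0
```

Emit:
step_arm(plan=[0,0,0,0,0,0,0,0,0,0,0,0,0,0,0,0,0,0], hand=4.2)

```text
time_s: 18.5
ee_pos: [471.5, 391.7, 65.2]
ee_rot: [145.1, 0.1, 92.4]
force: [0.5, -0.2, -0.8]
gripper_width: 41.8
gripper_force: 0.0
```

Emit:
step_arm(plan=[0,0,0,0,0,0,0,0,0,0,0,0,0,0,0,0,0,0,0,0,0,0,0,0,0,0,0,0,0,0], hand=5.8)

```text
time_s: 18.92
ee_pos: [472.3, 392.7, 66.3]
ee_rot: [145.0, 0.0, 92.5]
force: [-0.2, 0.0, 0.1]
gripper_width: 58.2
gripper_force: 0.0
```

Emit:
step_arm(plan=[0,0,-0.5,0,0,0,0,0,-1.5,0,0,0,0,0,-3,0,0,0,0,0,-4,0,0,0,0,0,-4,0,0,0])

```text
time_s: 19.33
ee_pos: [396.6, 388.8, 173.3]
ee_rot: [145.1, 0.1, 92.4]
force: [1.2, 0.7, 0.1]
gripper_width: 58.0
gripper_force: 0.0
```

```bash
python3 d.py; python3 - <<'E'
from h import *
np.set_printoptions(precision=1,suppress=True)
A=R.from_euler('yz',[-35,2.44],degrees=True).as_matrix(); O=np.array([485.7,393.2,50])
M=O+A@np.array([0,0,20])
ims=[]
for c in ('wrist','scene'):
    p=viewer.grab_frame(c); 
    for d in viewer.pinpoint('shell_mid',p)[:2]:
        o,r=ray(p,d['location']); t=(A[:,2]@(M-o))/(A[:,2]@r); print(c,d['score'],d['location'],'slope xyz',A.T@(o+t*r-O))
    if c=='wrist': ims.append(p['img'])
    else: ims.append(cv2.resize(p['img'][190:280,220:340],(640,480)))
cv2.imwrite('pics/f.png',cv2.resize(np.hstack(ims),(800,300),interpolation=cv2.INTER_AREA)[:,:,::-1])
E
```

```text
19.3333 [396.556 388.777 173.304] [145.121   0.085  92.425] 57.98721698471944 0.0 [1.169 0.713 0.133]
slope coords of TCP [ -2.387  -0.624 152.197] force slope [ 1.058  0.662 -0.579] rotvec left [-0.002  0.001  0.001]
wrist 0.66 [325.3, 231.5] slope xyz [-2.2  0.8 20. ]
scene 0.76 [266.4, 226.8] slope xyz [ -2.2 -10.9  20. ]
```

View pics/f.png

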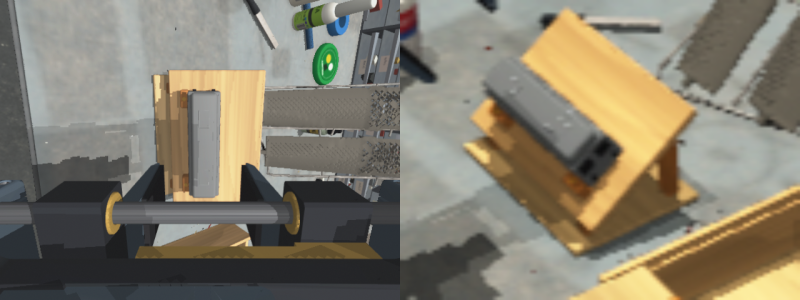

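The picture shows the shell lying on the board, its downhill side along both stops, roof up. Next I bring the tool upright and go back to the lid bar.

Emit:
step_arm(plan=[0,0,-2.5,0.05,0,0,0,0,-2.5,0.1,0,0,0,0,-1,0.11,0,0,0,0,0,0.11,0,0,0,0,0,0.11,0,0])

```text
time_s: 19.95
ee_pos: [366.8, 388.3, 222.5]
ee_rot: [172.3, -0.1, 92.5]
force: [0.9, 0.4, 0.3]
gripper_width: 58.0
gripper_force: 0.0
```

Emit:
step_arm(plan=[0,0,0,0.1,0,0,0,0,0,0.031,0,0.025,0,0,0,0,0,0])

```text
time_s: 20.2
ee_pos: [369.1, 387.2, 220.0]
ee_rot: [179.7, 0.1, 90.7]
force: [-0.7, -0.2, 0.6]
gripper_width: 58.2
gripper_force: 0.0
```

```bash
cat > e.py <<'E'
from h import *
import sys
np.set_printoptions(precision=3,suppress=True)
s=sensors.state(); print(s['time_s'],s['ee_pos'],s['ee_rot'],s['force'])
t=np.array(eval(sys.argv[1])); y=float(sys.argv[2])
T=R.from_euler('xyz',[180,0,y],degrees=True).as_matrix(); R0=rot(s['ee_rot'])
print('turn',R.from_matrix(R0.T@T).as_rotvec(),'then shift cm',T.T@(t-s['ee_pos'])/10)
E
python3 e.py [430.5,125.2,130] 91
```

```text
20.2 [369.105 387.231 219.996] [179.699   0.146  90.734] [-0.65  -0.23   0.611]
turn [ 0.005  0.003 -0.005] then shift cm [-26.306   5.681   9.   ]
```

Emit:
step_arm(plan=[-3.3,0.71,0,0,0,0,-3.3,0.71,0,0,0,0,-3.3,0.71,0,0,0,0,-3.3,0.71,0,0,0,0,-3.3,0.71,0,0,0,0])

```text
time_s: 20.62
ee_pos: [404.4, 221.7, 221.0]
ee_rot: [179.6, 0.1, 91.0]
force: [0.8, 1.1, -0.2]
gripper_width: 57.9
gripper_force: 0.0
```

Emit:
step_arm(plan=[-3.3,0.71,1,0,0,0,-3.3,0.71,2,0,0,0,-3.2,0.71,2,0,0,0,0,0,3,0,0,0,0,0,1,0,0,0])

```text
time_s: 21.03
ee_pos: [426.0, 123.3, 128.5]
ee_rot: [180.0, 0.2, 90.8]
force: [-1.0, 0.1, -0.8]
gripper_width: 57.9
gripper_force: 0.0
```

```bash
python3 e.py [430.5,125.2,78] 91; python3 b.py w10.png lid_grip
```

```text
21.0333 [425.964 123.269 128.468] [179.954   0.165  90.802] [-0.97   0.133 -0.81 ]
turn [ 0.001  0.003 -0.003] then shift cm [0.185 0.457 5.047]
21.0333 [426.  123.3 128.5] [180.    0.2  90.8] [ 14.8  12.1 114.6  -0.2  53.4  14.1] [-1.   0.1 -0.8] 57.925222574604426 0.0
[424.8 198.8 284.2] [164.5  -0.    0.7] 384.01048408537685
lid_grip 0.97 [334.6 266.4] [432.2 122.3  69.5]
```

Emit:
step_arm(plan=[0.15,0.5,0,0,0,0,0,0,2.5,0,0,0,0,0,1.6,0,0,0,0,0,1.0,0,0,0,0,0,0,0,0,0], newtons=12)

```text
time_s: 21.55
ee_pos: [433.8, 128.0, 80.6]
ee_rot: [179.7, 0.0, 91.1]
force: [-0.7, 0.4, 0.2]
gripper_width: 58.0
gripper_force: 0.0
```

Emit:
step_arm(plan=[0,0,0,0,0,0,0,0,0,0,0,0,0,0,0,0,0,0,0,0,0,0,0,0,0,0,0,0,0,0], hand=0)

```text
time_s: 21.97
ee_pos: [434.6, 127.7, 82.1]
ee_rot: [179.5, -0.0, 91.0]
force: [-0.8, 0.2, -0.7]
gripper_width: 27.6
gripper_force: 0.0
```

Emit:
step_arm(plan=[0,0,0,0,0,0,0,0,0,0,0,0,0,0,0,0,0,0,0,0,0,0,0,0,0,0,0,0,0,0])

```text
time_s: 22.38
ee_pos: [434.1, 127.5, 81.6]
ee_rot: [179.6, 0.0, 90.9]
force: [-1.1, 0.3, 2.4]
gripper_width: 11.9
gripper_force: 12.0
```

Emit:
step_arm(plan=[0,1,0,0,0,0,0,2,0,0,0,0,0,2,0,0,0,0,0,2,0,0,0,0,0,2,0,0,0,0])

```text
time_s: 22.8
ee_pos: [524.8, 128.6, 81.6]
ee_rot: [179.7, 0.1, 91.0]
force: [-2.0, -1.3, 0.9]
gripper_width: 12.0
gripper_force: 12.0
```

Emit:
step_arm(plan=[0,1.8,0,0,0,0,0,1.2,0,0,0,0,0,0.6,0,0,0,0,0,0,0,0,0,0])

```text
time_s: 23.13
ee_pos: [561.7, 129.1, 81.6]
ee_rot: [179.5, 0.1, 91.0]
force: [1.4, -1.8, -2.3]
gripper_width: 12.2
gripper_force: 12.0
```

Emit:
step_arm(plan=[0,0.3,0,0,0,0,0,0.3,0,0,0,0,0,0,0,0,0,0])

```text
time_s: 23.38
ee_pos: [565.4, 129.1, 81.7]
ee_rot: [179.7, 0.1, 91.0]
force: [-0.7, -2.8, -6.6]
gripper_width: 11.9
gripper_force: 12.0
```

Emit:
step_arm(plan=[0,0.3,0,0,0,0,0,0.2,0,0,0,0,0,0,0,0,0,0])

```text
time_s: 23.63
ee_pos: [570.7, 129.2, 81.7]
ee_rot: [179.7, 0.1, 91.0]
force: [-0.8, -5.0, -8.2]
gripper_width: 11.9
gripper_force: 12.0
```

Emit:
step_arm(plan=[0,0.2,0,0,0,0,0,0,0,0,0,0])

```text
time_s: 23.8
ee_pos: [571.3, 129.2, 81.7]
ee_rot: [179.8, 0.1, 91.0]
force: [-3.7, -5.0, -5.0]
gripper_width: 11.8
gripper_force: 12.0
```

Emit:
step_arm(plan=[0,0.1,0,0,0,0,0,0,0,0,0,0])

```text
time_s: 23.97
ee_pos: [571.4, 129.2, 81.6]
ee_rot: [180.0, 0.1, 91.0]
force: [-6.5, -5.6, -4.4]
gripper_width: 12.1
gripper_force: 12.0
```

Emit:
step_arm(plan=[0,0.2,0,0,0,0,0,0,0,0,0,0])

```text
time_s: 24.13
ee_pos: [571.4, 129.2, 81.6]
ee_rot: [-179.8, 0.1, 91.0]
force: [-9.6, -4.8, -1.0]
gripper_width: 12.0
gripper_force: 12.0
```

Emit:
step_arm(plan=[0,0,0,0,0,0,0,0,0,0,0,0,0,0,0,0,0,0], hand=3)

```text
time_s: 24.38
ee_pos: [577.8, 131.0, 83.8]
ee_rot: [179.3, -0.1, 91.0]
force: [0.4, 0.3, 0.7]
gripper_width: 28.4
gripper_force: 0.0
```

Emit:
step_arm(plan=[0,-0.2,-1,0,0,0,0,0,-3,0,0,0,0,0,-4,0,0,0,0,-1,-4,0,0,0,0,-2,-3,0,0,0])

```text
time_s: 24.8
ee_pos: [545.9, 130.3, 237.2]
ee_rot: [179.1, -0.1, 91.0]
force: [1.0, 0.3, 0.9]
gripper_width: 29.9
gripper_force: 0.0
```

Emit:
step_arm(plan=[0,-3,0,0,0,0,0,-3,0,0,0,0,0,0,0,0,0,0,0,0,0,0,0,0])

```text
time_s: 25.13
ee_pos: [482.8, 128.9, 233.9]
ee_rot: [179.3, -0.1, 91.0]
force: [0.1, -0.6, 0.0]
gripper_width: 30.2
gripper_force: 0.0
```

```bash
python3 b.py w11.png lid_grip; python3 - <<'E'
from h import *
np.set_printoptions(precision=1,suppress=True)
p=viewer.grab_frame('wrist'); g=p['img'].astype(float)
# lid near edge & box far edge along the box x through its middle
for y in (100,150):
    for n,xs in (('near',range(395,430)),('far',range(565,592))):
        c=[p['img'][int(round(v)),int(round(u))].tolist() for u,v in (proj(p,(x,y,59)) for x in xs)]
        d=np.abs(np.diff(np.array(c,float).sum(1))); i=np.argsort(d)[::-1][:4]; print(y,n,[(xs[k],d[k]) for k in i])
A=R.from_euler('yz',[-35,2.44],degrees=True).as_matrix(); O=np.array([485.7,393.2,50])
for c in ('scene','top'):
    p=viewer.grab_frame(c)
    for n,z in (('lid_grip',69.5),('tape',0),('paint_near',0),('glue',0)):
        for d in viewer.pinpoint(n,p)[:1]: print(c,n,d['score'],np.array(d['location']),onz(p,d['location'],z))
    for d in viewer.pinpoint('shell_mid',p)[:1]:
        o,r=ray(p,d['location']); M=O+20*A[:,2]; t=(A[:,2]@(M-o))/(A[:,2]@r); print(d['score'],d['location'],A.T@(o+t*r-O))
E
```

```text
25.1333 [482.8 128.9 233.9] [179.3  -0.1  91. ] [13.7 10.9 99.  -0.1 69.4 12.7] [ 0.1 -0.6  0. ] 30.181840924500424 0.0
[479.6 203.7 389.9] [164.7  -0.6   0.9] 384.01048408537685
lid_grip 0.82 [426.9 232.2] [573.5 123.4  69.5]
100 near [(416, np.float64(40.0)), (415, np.float64(38.0)), (427, np.float64(8.0)), (428, np.float64(5.0))]
100 far [(582, np.float64(121.0)), (586, np.float64(94.0)), (565, np.float64(81.0)), (571, np.float64(71.0))]
150 near [(415, np.float64(160.0)), (414, np.float64(51.0)), (418, np.float64(10.0)), (417, np.float64(10.0))]
150 far [(581, np.float64(139.0)), (570, np.float64(83.0)), (585, np.float64(68.0)), (565, np.float64(65.0))]
scene lid_grip 0.82 [361.3 261.9] [581.8 131.1  69.5]
scene tape 0.75 [397.  274.6] [676.4 105.4   0. ]
scene paint_near 0.74 [354.  396.1] [ 381.2 -105.8    0. ]
scene glue 0.58 [217.1 210.5] [434.4 614.9   0. ]
0.57 [266.6, 221.0] [ 9.2  2.2 20. ]
top lid_grip 0.72 [356.4 269.9] [468.7 107.8  69.5]
top tape 0.41 [182.4 255.2] [431.7 615.8   0. ]
top glue 0.89 [181.3 255.5] [430.  618.6   0. ]
0.69 [256.4, 250.4] [-8.   2.7 20. ]
```

```bash
python3 -c "
from workcell import env
print(env.job_done())"
```

```text
the job is handed in; nothing more can be done
None
```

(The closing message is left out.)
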